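Stand the finished speakers up

TASK

Two of the loudspeaker cabinets lying on their backs on the mat have both drivers fitted: stand these two up on their bases by pushing with the fingertips on the top end and rolling them steadily over their bottom edge, each where it lies, without lifting, carrying or flinging them and without touching their drivers. Leave the cabinet with the open woofer hole lying as it is, and do not disturb the other things on the bench.

Things in the scene. Friction and masses are not known exactly. Their poses are not given: they have to be found in the camera images.
- speaker_a: finished white loudspeaker cabinet, 180 high x 115 wide x 150 deep, 0.6-1 kg: black 94 mm woofer and 58 mm tweeter in its front. Starts lying on its back, front up, top end nearer the robot. Origin: centre of the back panel, its underside while it lies. x points to its top (top end at +90, base at -90), y across (+-57.5), z out of the front (at 150). Standing, x points up
- speaker_b: the second finished loudspeaker, the same as speaker_a
- speaker_c: the unfinished loudspeaker: same cabinet and same axes, but only the tweeter is fitted and in place of the woofer there is an open round hole of 78 mm. It lies on its back and stays so
- speaker_a_heel (a point): middle of the edge between base and back of speaker_a (its own -90, 0, 0 mm): it stays on the mat while the cabinet rolls over it. Pushed high on its top end, the fingertips rising with it, the cabinet rolls about this edge with little sliding; past about 50 degrees it drops onto its base by itself
- speaker_a_toe (a point): middle of the edge between base and front of speaker_a (its own -90, 0, 150 mm): up while it lies, on the mat when it stands
- drivers_a: woofer and tweeter of speaker_a (delicate, not to be touched); origin and axes are those of speaker_a; woofer centre at its -34, 0, 150 mm, tweeter centre at 49, 0, 150 mm; flanges 3 mm proud
- speaker_b_heel (a point): middle of the edge between base and back of speaker_b (its own -90, 0, 0 mm): it stays on the mat while the cabinet rolls over it. Pushed high on its top end, the fingertips rising with it, the cabinet rolls about this edge with little sliding; past about 50 degrees it drops onto its base by itself
- speaker_b_toe (a point): middle of the edge between base and front of speaker_b (its own -90, 0, 150 mm): up while it lies, on the mat when it stands
- drivers_b: woofer and tweeter of speaker_b (delicate, not to be touched); origin and axes are those of speaker_b; woofer centre at its -34, 0, 150 mm, tweeter centre at 49, 0, 150 mm; flanges 3 mm proud
- drivers_c: tweeter of speaker_c, placed likewise
- mat: dark anti-slip rubber mat fixed to the bench, 580 x 900 x 3 mm; origin: centre of its underside. All three cabinets lie on it, their backs at 3 mm height
- trim_ring_a: black plastic trim ring, 96 mm outside, 9 mm high, flat on the mat; origin: centre of underside
- trim_ring_b: the same ring, stacked on trim_ring_a
- glue_bottle: white glue bottle, 34 mm diameter, 85 mm tall, standing between two cabinets; origin: centre of underside
- screw_tub: small aluminium screw tub, 46 mm diameter, 32 mm high, between two cabinets; origin: centre of underside
- loose_woofer: woofer lying magnet up on the bench right of the mat, 94 mm diameter, 47 mm high; origin: centre of underside
- torque_driver: hand torque screwdriver lying on the bench left of the mat, 175 mm long, 32 mm thick; origin: on its underside, 60 mm from the end of the handle, x to its bit
- crossover: crossover circuit board 100 x 70 x 24 mm lying on the mat near the cabinets' top ends; origin: centre of underside
Things that resemble listed ones, but are neither listed nor needed, are in the scene too. What is shaped like the speaker_a but yellow is not meant.

How it is judged:
At the end, for the whole second after the job is handed in: Both finished cabinets stand on their bases, upright within 0.06 rad and at rest on the mat, the edge between base and back no more than 80 mm from where it was; the unfinished cabinet still lies on its back within 25 mm of where it was (angle between each of speaker_a, speaker_b's own x axis and vertical below 0.06 rad and distance of each of speaker_a_heel, speaker_b_heel from where it was at the start of the episode below 0.08 m and height (world z) of each of speaker_a_heel, speaker_b_heel below 0.012 m and linear speed of each of speaker_a, speaker_b below 0.02 m/s and angular speed of each of speaker_a, speaker_b below 0.1 rad/s and angle between speaker_c's own z axis and vertical below 0.06 rad and distance of speaker_c from where it was at the start of the episode below 0.025 m); the robot touches nothing.
It fails at once if a finished speaker lifted off the mat or carried away (height (world z) of each of speaker_a_heel, speaker_a_toe above 0.025 m or distance of any of speaker_a_heel, speaker_b_heel from where it was at the start of the episode above 0.12 m or height (world z) of each of speaker_b_heel, speaker_b_toe above 0.025 m).
It fails at once if a speaker flung over (angular speed of any of speaker_a, speaker_b above 9 rad/s).
It fails at once if the robot pressed on a woofer or tweeter (contact force between any of the fingers, the arm and drivers_a above 1 N or contact force between any of the fingers, the arm and drivers_b above 1 N or contact force between any of the fingers, the arm and drivers_c above 1 N).
It fails at once if the unfinished speaker moved or tipped (distance of speaker_c from where it was at the start of the episode above 0.025 m or angle between speaker_c's own z axis and vertical above 0.2 rad).
It fails at once if other things on the bench disturbed (distance of any of trim_ring_a, trim_ring_b, glue_bottle, screw_tub, loose_woofer, torque_driver, crossover from where it was at the start of the episode above 0.03 m).
It also fails if it takes over 64 s, if anything falls off the work surface, if the arm or the gripper's body presses on something with over 40 N, if the wrist force passes 120 N, or if a joint passes its speed limit or range.

ROBOT

A 6-joint arm with a two-finger parallel gripper is mounted at the origin on the work surface. World frame = base frame: x ahead of the robot, y to its left, z up, the work surface at z = 0. Lengths are in m, angles in rad, forces in N, time in s.
With the tool pointing down it reaches from about 0.375 to 0.9 m from the base axis. Payload 3.1 kg.
Tool frame: the origin (TCP) lies at the very end of the fingers, on their centre line; the grasp point (between the pads) lies 19 mm behind it; x points along the fingers, z is the direction in which the jaws open and shut, and the axes are right-handed (so a half turn about x gives the same grasp; the last joint's range is limited). The gripper opens to 85 mm and grips with 20 to 120 N. Pads are 22 mm wide; open, the fingers measure 114 mm over their backs; the gripper's body (76 mm by 85 mm) begins 54 mm behind the grasp point. The pads swing forward as they close: fully open they stand 13 mm farther back than shut.
Start: joints at [0.976, 0.527, 1.433, -0, 1.181, -0.178], TCP at [0.253, 0.571, 0.231] pointing down, gripper open.
Joint ranges: [-3.08, 3.08], [-0.75, 2.2], [0.22, 2.44], [-1.43, 4.57], [0, 2.65], [-2.85, 2.85]. Speed limits (rad/s): [2.79, 2.79, 3.14, 3.14, 3.14, 3.14].

INTERFACE

Orientations are given as a unit quaternion [x, y, z, w].
In Python, from station import manip, viewer, job gives the robot as it stands.
- The arm moves only by the tool move_arm, never from a script. Its argument "deltas" is one flat list of numbers, 7 for each row, row after row: the finger opening in mm, from 0 to 85.4, then the shift along the tool's x, y, z in mm, then the turn, a rotation vector about the tool's x, y, z in degrees. In form: [jaw, tx, ty, tz, rx, ry, rz, jaw, tx, ty, tz, rx, ry, rz, ...]. A call has 1 to 10 rows; each row shifts and turns the commanded pose from where the row before left it, along the tool's axes as they then stand; what a row does not reach is not made up. A row lasts 1/10 s, in which the tool goes at most 50 mm and 8.59 degrees, less where a joint would pass 70% of its speed; a pose out of reach is approached as far as the arm can. A call is refused whole if a number of a shift passes 50 or a number of a turn 8.59, either way. A call with a gripper value outside its range is refused whole. The fingers move at their own pace and stop on an object; "force" is the grip in N (left out, the last holds). Time passes only in rows, so rows that do not move let the fingers close. It gives the time, the measured TCP pose, the force and the opening at its end, in the units of the state.
- manip.sense(): the state, without advancing time (a new reading comes with each control period).
- viewer.snapshot(name): name is "side" or "top" or "wrist"; returns a dict with "image" (384x512x3 uint8, red, green, blue), "depth" (384x512 float32, m along the optical axis (not along the pixel's ray), 0 where there is no reading), "fovy" (degrees; the focal length in pixels is half the picture's height over the tangent of half this angle, whatever the lens; pixels are square), "cx", "cy" (the principal point, pixels), "R" (3x3) and "t" (3): a world point X has camera coordinates R X + t. Camera axes: x right, y down, z forward; pixel columns grow to the right and rows downward; lengths in m; the calibration is good to about 2 mm. The wrist camera is an equidistant fisheye: a pixel r from the principal point sees the ray r / f radians off the axis. A picture is of the moment at which its call begins.
- job.sign_off(): hands the job in, once; it reports no verdict.
The state is a dict: "t": time; "q": joint angles; "qd": joint speeds; "tau": joint torques, N m; "tcp_pos": TCP position; "tool_rot": TCP orientation; "force": force on the tool from outside, world axes, zero at the start; "ft_torque": the same for the moment, N m; "finger_gap": opening from 0.0 (shut) to 1.0 (fully open).
Only numpy, scipy, OpenCV 4.12 (cv2) and the standard library are available. Lean on these libraries where they do the work, as an engineer would, in place of code of your own. Each camera call takes 0.05 s, during which the arm holds its last target.

## Working session

There is one attempt and no reset: what is moved stays moved. The work goes in short steps, Python scripts to look and compute and a tool call to move; the robot and the scene stay as the last step left them, time stands still between calls to the robot, and variables do not carry over. Pictures are saved under pics/ and viewed, and the job is handed in when it is done.

Besides the shell and the picture viewer there is one more tool, called after "Request:" by a JSON object that holds its "name" and its "arguments", one argument or row to a line. move_arm: Moves the arm, as the interface text tells. Its arguments: {"type":"object","properties":{"deltas":{"type":"array"},"force":{"type":"number"}},"required":["deltas"]}

```bash
mkdir -p pics; ls; cat > h.py <<'E'
import numpy as np, cv2
from station import manip, viewer, job
def snap(n,save):
    s=viewer.snapshot(n); cv2.imwrite(f'pics/{save}.png',s['image'][:,:,::-1]); np.savez(f'pics/{save}.npz',**s); return s
def cloud(s):
    h,w=s['depth'].shape; f=h/2/np.tan(np.radians(s['fovy'])/2)
    u,v=np.meshgrid(np.arange(w),np.arange(h)); d=s['depth']
    P=np.stack([(u-s['cx'])/f*d,(v-s['cy'])/f*d,d],-1)
    return (P-s['t'])@s['R']   # R^T (P-t)
E
python3 - <<'E'
from h import *
print(manip.sense())
for n in ['top','side']:
    s=snap(n,n+'0'); print(n,s['fovy'],s['cx'],s['cy'],s['R'].tolist(),s['t'])
E
```

```text
pics
{'t': 0.0, 'q': array([ 9.75498149e-01,  5.28475734e-01,  1.43392402e+00,  5.06855944e-05,
        1.18138404e+00, -1.78479279e-01]), 'qd': array([-0.00128821,  0.0007433 ,  0.00102228,  0.00023689, -0.00062204,
       -0.00017862]), 'tau': array([ 3.71782862e-04, -4.42353666e+01, -1.78027278e+01, -1.79952531e-04,
        8.49402597e-03, -2.55330477e-06]), 'tcp_pos': array([0.25257092, 0.57090447, 0.23032083]), 'tool_rot': array([-0.386008  ,  0.59335641,  0.38543732,  0.59191559]), 'force': array([-0.26464978,  0.37941775, -0.5768274 ]), 'ft_torque': array([ 0.04645241, -0.00781546,  0.00018225]), 'finger_gap': 0.9998978442275318}
top 49.2659659273414 249.85910629890049 191.56614045171622 [[0.007095630756446362, -0.9999267528583476, -0.009805148766267209], [-0.9918888818339532, -0.005793483928946866, -0.12697590967642078], [0.12690980308218, 0.010626592216016124, -0.9918573372312757]] [0.01156169 0.52308449 1.59886797]
side 51.5505914110325 246.75304736276956 192.77645964485177 [[0.0010200813540932495, -0.9999724821205077, -0.007348090621498902], [-0.9499486843242859, 0.0013265783293614686, -0.3124031647414834], [0.31240431588662376, 0.007298985661501005, -0.9499211905330484]] [0.00906993 0.53125752 1.3931124 ]
```

View pics/top0.png

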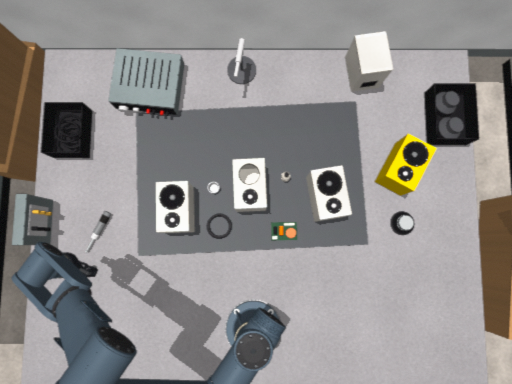

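View pics/side0.png

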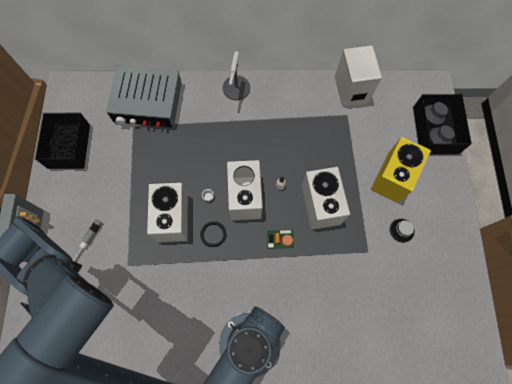

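Candidates in the top view are: left white cabinet (173,207) with both drivers, right white cabinet (330,193) with both drivers, middle cabinet (249,185) with an open hole (leave), yellow look-alike (405,165) (not meant), and a standing white box (370,62) (not meant). I choose the left and right white ones, and check and measure them next.

```bash
python3 - <<'E'
from h import *
for n in ['top0','side0']:
    s=dict(np.load(f'pics/{n}.npz')); W=cloud(s); im=s['image']
    print(n)
    z=W[...,2]; m=((z>0.143)&(z<0.166)&(W[...,0]>0.3)).astype(np.uint8)
    k,l,st,c=cv2.connectedComponentsWithStats(m)
    for i in range(1,k):
        if st[i,4]<300: continue
        p=W[l==i]; r=cv2.minAreaRect((p[:,:2]*1000).astype(np.float32)); print(np.round(c[i]),st[i,4],r,np.median(p[:,2]), cv2.boxPoints(r).round().tolist())
    # low objects on mat
    m=((z>0.008)&(z<0.135)&(W[...,0]>0.3)&(W[...,0]<0.75)&(abs(W[...,1])<0.65)).astype(np.uint8)
    k,l,st,c=cv2.connectedComponentsWithStats(m)
    for i in range(1,k):
        if st[i,4]<12: continue
        p=W[l==i]; print('low',np.round(c[i]),st[i,4],p.min(0).round(3),p.max(0).round(3))
s=dict(np.load('pics/top0.npz'));im=s['image'][130:270,130:370,::-1]
cv2.imwrite('pics/crop0.png',cv2.resize(im,None,fx=3.3,fy=3.3,interpolation=cv2.INTER_CUBIC))
E
```

```text
top0
[410. 162.] 1425 ((621.8016967773438, -569.6249389648438), (117.07738494873047, 183.4308319091797), 60.748165130615234) 0.1503610954525748 [[513.0, -576.0], [673.0, -666.0], [730.0, -563.0], [570.0, -474.0]]
[249. 185.] 1256 ((540.0361328125, 17.978111267089844), (180.7796173095703, 114.8612060546875), 2.9041314125061035) 0.1528609731440538 [[447.0, 71.0], [453.0, -44.0], [633.0, -35.0], [627.0, 80.0]]
[330. 192.] 1548 ((508.7679443359375, -276.7621765136719), (180.41961669921875, 116.8696517944336), 9.400871276855469) 0.15271638199435356 [[410.0, -234.0], [429.0, -349.0], [607.0, -320.0], [588.0, -204.0]]
[172. 207.] 1525 ((454.8673095703125, 295.601806640625), (180.82920837402344, 115.48668670654297), 2.4398915767669678) 0.15271089228661353 [[362.0, 349.0], [367.0, 234.0], [548.0, 242.0], [543.0, 357.0]]
low [391. 172.] 571 [ 0.515 -0.577  0.008] [ 0.728 -0.475  0.135]
low [248. 174.] 299 [ 0.559 -0.017  0.008] [0.62  0.059 0.103]
low [285. 176.] 77 [ 0.568 -0.144  0.008] [ 0.609 -0.105  0.093]
low [315. 200.] 292 [ 0.407 -0.37   0.008] [ 0.588 -0.203  0.134]
low [188. 211.] 2
[... 2275 characters left out ...]
   0.008] [0.605 0.42  0.017]
low [176. 225.] 503 [0.361 0.232 0.008] [0.593 0.38  0.134]
low [207. 195.] 118 [0.519 0.138 0.008] [0.576 0.193 0.045]
low [199. 212.] 22 [0.455 0.178 0.008] [0.49  0.206 0.012]
low [245. 215.] 301 [ 0.43  -0.053  0.008] [0.482 0.082 0.135]
low [ 89. 235.] 285 [0.302 0.556 0.008] [0.446 0.649 0.041]
low [402. 229.] 375 [ 0.365 -0.623  0.008] [ 0.454 -0.534  0.055]
low [211. 233.] 296 [0.345 0.091 0.008] [0.447 0.207 0.029]
low [280. 238.] 323 [ 0.338 -0.169  0.008] [ 0.411 -0.064  0.037]
low [140. 241.] 13 [0.349 0.406 0.008] [0.377 0.421 0.013]
low [197. 250.] 12 [0.319 0.188 0.008] [0.342 0.204 0.014]
low [161. 254.] 12 [0.308 0.318 0.008] [0.324 0.341 0.013]
```

View pics/crop0.png

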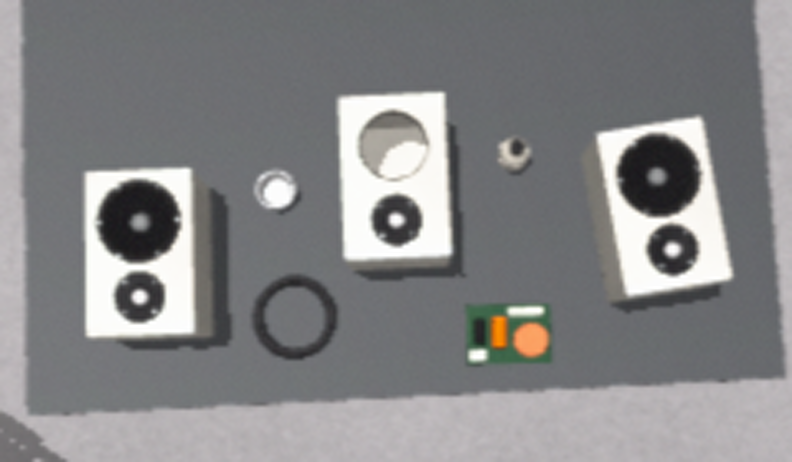

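```bash
cat >> h.py <<'E'
from scipy.spatial.transform import Rotation as Ro
# cabinet: heel xy, push angle (deg)
CAB={'L':(np.array([.546,.2995]),2.4),'R':(np.array([.598,-.262]),9.4)}
def goto(p,yawdeg_y):  # required shift for tool x down, tool y pointing at world yaw
    s=manip.sense(); Rm=Ro.from_quat(s['tool_rot']); a=np.radians(yawdeg_y)
    x=np.array([0,0,-1.]);y=np.array([np.cos(a),np.sin(a),0]);T=np.column_stack([x,y,np.cross(x,y)])
    Rt=Ro.from_matrix(T); rv=np.degrees((Rm.inv()*Rt).as_rotvec())
    d=(np.array(p)-s['tcp_pos'])
    print('t',s['t'],'tcp',s['tcp_pos'].round(4),'q',s['q'].round(2),'F',s['force'].round(2))
    print('shift now-tool mm',(Rm.inv().apply(d)*1000).round(1),'shift target-tool',(Rt.inv().apply(d)*1000).round(1),'turn',rv.round(2))
E
python3 - <<'E'
from h import *
s=manip.sense();print(Ro.from_quat(s['tool_rot']).as_matrix().round(3))
for c,(h,a) in CAB.items():
    for f in (0,180):
        d=np.array([np.cos(np.radians(a)),np.sin(np.radians(a))])
        p=h-d*(.180+.011+.030); print(c,f,p); goto([*p,.260],a+f)
E
```

```text
[[-0.001 -0.914  0.405]
 [-0.002  0.405  0.914]
 [-1.     0.    -0.002]]
L 0 [0.32519385 0.29024548]
t 0.1 tcp [0.2526 0.571  0.2304] q [ 0.98  0.53  1.43 -0.    1.18 -0.18] F [ 0.16 -0.69 -0.57]
shift now-tool mm [ -29.2 -180.  -227.4] shift target-tool [-29.6  60.8 283.5] turn [ 1.5372e+02 -6.0000e-02  1.4000e-01]
L 180 [0.32519385 0.29024548]
t 0.1 tcp [0.2526 0.571  0.2304] q [ 0.98  0.53  1.43 -0.    1.18 -0.18] F [ 0.16 -0.69 -0.57]
shift now-tool mm [ -29.2 -180.  -227.4] shift target-tool [ -29.6  -60.8 -283.5] turn [-26.28  -0.1   -0.04]
R 0 [ 0.37996755 -0.29809504]
t 0.1 tcp [0.2526 0.571  0.2304] q [ 0.98  0.53  1.43 -0.    1.18 -0.18] F [ 0.16 -0.69 -0.57]
shift now-tool mm [ -28.3 -468.2 -743.2] shift target-tool [-29.6 -16.3 878.2] turn [ 1.4672e+02 -7.0000e-02  1.3000e-01]
R 180 [ 0.37996755 -0.29809504]
t 0.1 tcp [0.2526 0.571  0.2304] q [ 0.98  0.53  1.43 -0.    1.18 -0.18] F [ 0.16 -0.69 -0.57]
shift now-tool mm [ -28.3 -468.2 -743.2] shift target-tool [ -29.6   16.3 -878.2] turn [-33.28  -0.1   -0.05]
```

Request:
{"name": "move_arm", "arguments": {
  "deltas": [45,-7.4,0,0,-6.57,0,0,45,-7.4,0,0,-6.57,0,0,45,-7.4,0,0,-6.57,0,0,45,-7.4,0,0,-6.57,0,0,45,0,-10.1,-47.2,0,0,0,45,0,-10.1,-47.2,0,0,0,45,0,-10.1,-47.2,0,0,0,45,0,-10.1,-47.2,0,0,0,45,0,-10.1,-47.2,0,0,0,45,0,-10.1,-47.2,0,0,0]
}}

```text
t: 1.1
tcp_pos: [0.3252, 0.2892, 0.2607]
tool_rot: [0.511, -0.489, -0.511, -0.489]
force: [0.3, -0.5, 0.6]
finger_gap: 0.526
```

```bash
python3 - <<'E'
from h import *
goto([.3252,.2902,.26],182.4)
s=snap('wrist','w1');print(s['fovy'],s['cx'],s['cy'],s['R'].tolist(),s['t'],manip.sense()['finger_gap'])
E
```

```text
t 1.1 tcp [0.3252 0.2892 0.2607] q [ 0.47  0.23  1.85 -0.    1.07 -1.14] F [ 0.26 -0.54  0.61]
shift now-tool mm [ 0.7 -0.   1. ] shift target-tool [ 0.7 -0.   1. ] turn [ 0.05 -0.02 -0.01]
65.70646984690485 253.0749338608545 189.74163497122606 [[-0.04395587094031906, 0.9990333954971247, -0.0003950840000643021], [0.9573280228940074, 0.04223396545092088, 0.28590094218827744], [0.2856412750141903, 0.012188799931884887, -0.9582590960510061]] [-0.27432212 -0.36841017  0.31171681] 0.5303115114790345
```

View pics/w1.png

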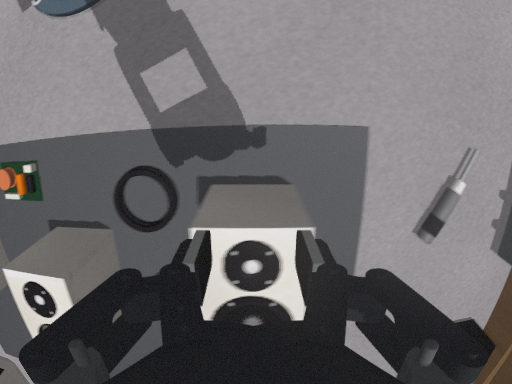

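Request:
{"name": "move_arm", "arguments": {
  "deltas": [45,44,0,0.5,0,0,0,45,44,0,0.5,0,0,0,45,44,0,0,0,0,0,45,0,-8,0,0,0,0,45,0,-8,0,0,0,0,45,0,-4,0,0,0,0,45,0,-4,0,0,0,0,45,0,0,0,0,0,0]
}}

```text
t: 1.95
tcp_pos: [0.351, 0.2938, 0.1308]
tool_rot: [0.511, -0.488, -0.51, -0.491]
force: [-0.4, 0.1, -0.6]
finger_gap: 0.527
```

```bash
python3 - <<'E'
from h import *
goto([.3552,.2915,.128],182.4)
snap('wrist','w2')
E
```

```text
t 1.95 tcp [0.351  0.2938 0.1308] q [ 0.45  0.48  1.94  0.    0.72 -1.16] F [-0.45  0.08 -0.6 ]
shift now-tool mm [ 2.8 -4.1 -2.4] shift target-tool [ 2.8 -4.1 -2.4] turn [-0.01  0.11  0.24]
```

View pics/w2.png

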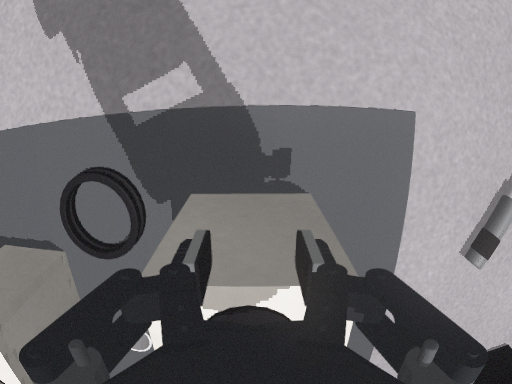

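Request:
{"name": "move_arm", "arguments": {
  "deltas": [45,2,-2,-1,0,0,0,45,0,-1.5,0,0,0,0,45,0,-1,0,0,0,0,45,0,0,0,0,0,0]
}}

```text
t: 2.4
tcp_pos: [0.352, 0.2918, 0.1268]
tool_rot: [-0.51, 0.491, 0.511, 0.488]
force: [-5.6, -0.5, 2.7]
finger_gap: 0.528
```

Request:
{"name": "move_arm", "arguments": {
  "deltas": [45,-4.6,-4,0,0,0,0,45,-4.6,-3.5,0,0,0,0,45,-4.5,-3.7,0,0,0,0,45,-4.4,-3.7,0,0,0,0,45,-8.5,-7.8,0,0,0,0,45,0,0,0,0,0,0]
}}

```text
t: 3.0
tcp_pos: [0.3753, 0.2928, 0.1539]
tool_rot: [-0.51, 0.491, 0.511, 0.488]
force: [-5.0, -1.3, 0.6]
finger_gap: 0.526
```

```bash
python3 - <<'E'
from h import *
goto([.3552,.2915,.128],182.4)
s=snap('side','s3'); snap('wrist','w3')
im=s['image'][100:320,60:360,::-1]
cv2.imwrite('pics/s3c.png',cv2.resize(im,None,fx=2.6,fy=2.6))
E
```

```text
t 3.0 tcp [0.3753 0.2928 0.1539] q [ 0.43  0.45  1.87  0.    0.82 -1.19] F [-5.   -1.31  0.59]
shift now-tool mm [26.  20.  -0.4] shift target-tool [25.9 20.1 -0.5] turn [-0.01 -0.06 -0.21]
```

View pics/s3c.png

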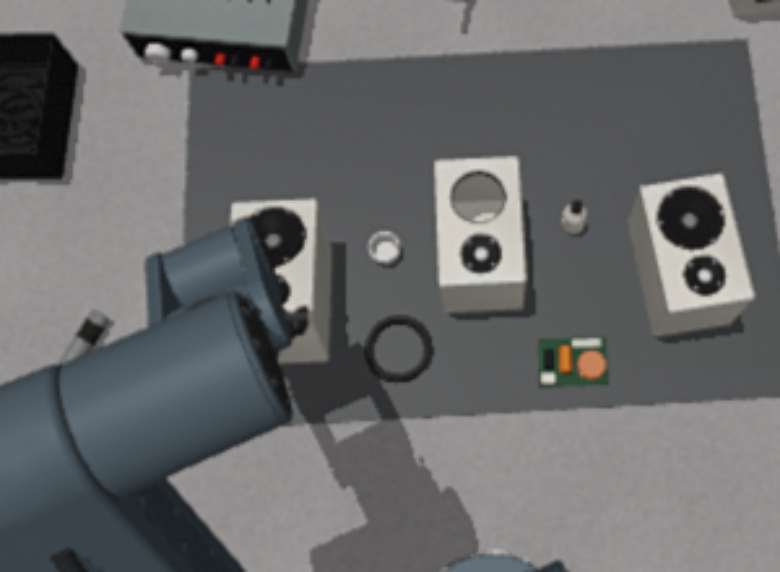

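View pics/w3.png

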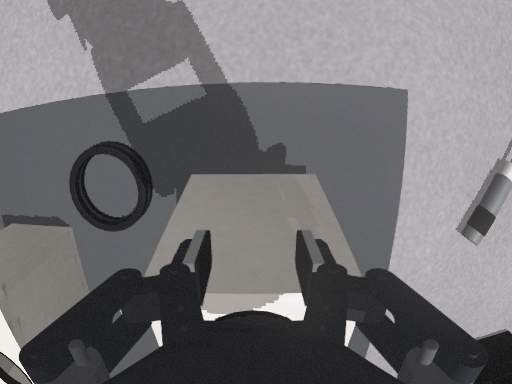

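```bash
cat >> h.py <<'E'
def tilt(n,c,name=None):
    """fit white-panel plane normals of cabinet c"""
    h,a=CAB[c]; s=snap('side' if 's' in n else 'top',n); W=cloud(s); im=s['image'].astype(int)
    d=np.array([np.cos(np.radians(a)),np.sin(np.radians(a))]); l=np.array([-d[1],d[0]])
    U=(W[...,:2]-h)@d; V=(W[...,:2]-h)@l; Z=W[...,2]
    white=(im.min(-1)>205)&(abs(V)<.065)&(U>-.22)&(U<.2)&(Z>.09)
    u,v,z=U[white],V[white],Z[white]
    A=np.c_[u,v,np.ones(len(u))]
    k=np.ones(len(u),bool)
    for _ in range(6):
        c0,*_=np.linalg.lstsq(A[k],z[k],rcond=None); r=abs(z-A@c0); k=r<max(.004,np.median(r)*2)
    print(n,len(u),k.sum(),'slope deg u',np.degrees(np.arctan(c0[0])).round(2),'v',np.degrees(np.arctan(c0[1])).round(2),'u range',u[k].min().round(3),u[k].max().round(3),'z',z[k].min().round(3),z[k].max().round(3),'v',v[k].min().round(3),v[k].max().round(3))
E
python3 - <<'E'
from h import *
tilt('s4','L');tilt('top4','L');tilt('s4b','R')
E
```

```text
s4 3 3 slope deg u -69.65 v 6.71 u range 0.018 0.019 z 0.149 0.152 v -0.048 -0.009
top4 569 483 slope deg u -9.27 v 0.55 u range -0.149 0.022 z 0.146 0.181 v -0.057 0.058
s4b 32 28 slope deg u -0.51 v -2.94 u range -0.177 -0.004 z 0.149 0.159 v -0.052 0.053
```

Cabinet L is tilted 9.3° and its heel has not slid (base-front edge at u = 22 mm, 24 expected). I'll keep following the arc.

Request:
{"name": "move_arm", "arguments": {
  "deltas": [45,-8,-8.2,0,0,0,0,45,-7.7,-8.7,0,0,0,0,45,-7.1,-9.1,0,0,0,0,45,-6.7,-9.4,0,0,0,0,45,-6.1,-9.7,0,0,0,0,45,-5.7,-10.1,0,0,0,0,45,0,0,0,0,0,0]
}}

```text
t: 3.95
tcp_pos: [0.4347, 0.2959, 0.1964]
tool_rot: [0.511, -0.488, -0.509, -0.491]
force: [-4.1, -2.4, 5.7]
finger_gap: 0.525
```

```bash
python3 - <<'E'
from h import *
goto([.3552,.2915,.128],182.4)
tilt('top5','L'); snap('wrist','w5')
im=cv2.imread('pics/top5.png')[100:320,60:360]
cv2.imwrite('pics/t5c.png',cv2.resize(im,None,fx=2.6,fy=2.6))
E
```

```text
t 3.95 tcp [0.4347 0.2959 0.1964] q [ 0.39  0.44  1.72 -0.    0.98 -1.23] F [-4.09 -2.36  5.68]
shift now-tool mm [68.  79.9 -1.2] shift target-tool [68.4 79.6 -1.1] turn [-0.04  0.06  0.27]
top5 394 339 slope deg u -28.3 v 0.4 u range -0.09 0.068 z 0.131 0.22 v -0.056 0.058
```

View pics/t5c.png

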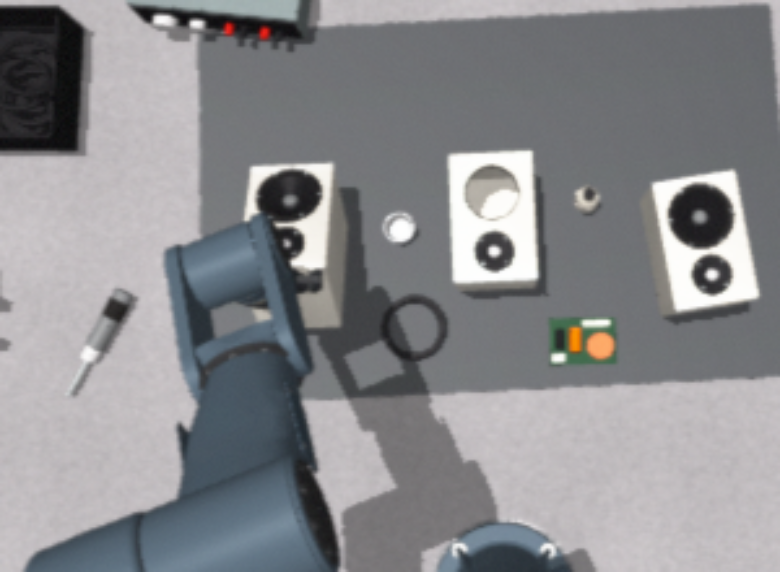

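View pics/w5.png

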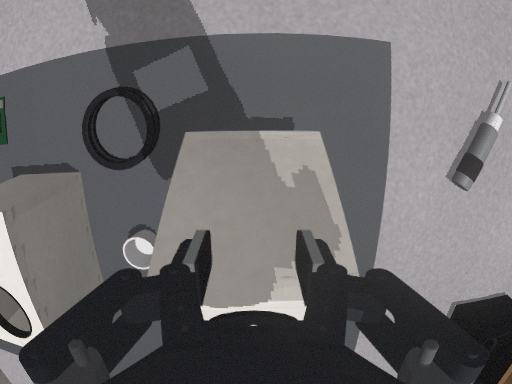

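Request:
{"name": "move_arm", "arguments": {
  "deltas": [45,-5.1,-10.3,0,0,0,0,45,-4.5,-10.6,0,0,0,0,45,-4,-10.8,0,0,0,0,45,-3.5,-11,0,0,0,0,45,-2.8,-11.2,0,0,0,0,45,-1.1,-5.6,0,0,0,0,45,-1.1,-5.6,0,0,0,0,45,0,0,0,0,0,0]
}}

```text
t: 4.85
tcp_pos: [0.4977, 0.2983, 0.2168]
tool_rot: [0.51, -0.489, -0.51, -0.49]
force: [0.2, 0.2, -0.8]
finger_gap: 0.533
```

```bash
python3 - <<'E'
from h import *
goto([.3552,.2915,.128],182.4)
tilt('top6','L')
E
```

```text
t 4.85 tcp [0.4977 0.2983 0.2168] q [ 0.35  0.48  1.56 -0.    1.09 -1.26] F [ 0.22  0.17 -0.79]
shift now-tool mm [ 88.7 142.8  -0.9] shift target-tool [ 88.8 142.7  -0.8] turn [-0.02  0.01  0.05]
top6 224 161 slope deg u -45.98 v -5.2 u range -0.022 0.105 z 0.103 0.239 v -0.057 0.046
```

Request:
{"name": "move_arm", "arguments": {
  "deltas": [45,-0.9,-5.7,0,0,0,0,45,-0.8,-5.7,0,0,0,0,45,-0.6,-5.7,0,0,0,0,45,-0.5,-5.7,0,0,0,0,45,0,0,0,0,0,0]
}}

```text
t: 5.4
tcp_pos: [0.5208, 0.2992, 0.2199]
tool_rot: [0.511, -0.489, -0.51, -0.49]
force: [-0.5, 0.1, 0.9]
finger_gap: 0.525
```

```bash
python3 - <<'E'
from h import *
goto([.3552,.2915,.128],182.4)
tilt('top7','L')
snap('wrist','w7')
im=cv2.imread('pics/top7.png')[100:320,60:360]
cv2.imwrite('pics/t7c.png',cv2.resize(im,None,fx=2.6,fy=2.6))
E
```

```text
t 5.4 tcp [0.5208 0.2992 0.2199] q [ 0.34  0.51  1.51 -0.    1.12 -1.28] F [-0.54  0.12  0.89]
shift now-tool mm [ 91.6 165.9  -0.9] shift target-tool [ 91.9 165.8  -0.8] turn [-0.03  0.02  0.08]
top7 136 101 slope deg u 33.43 v -0.11 u range -0.102 0.024 z 0.152 0.239 v -0.057 0.055
```

View pics/t7c.png

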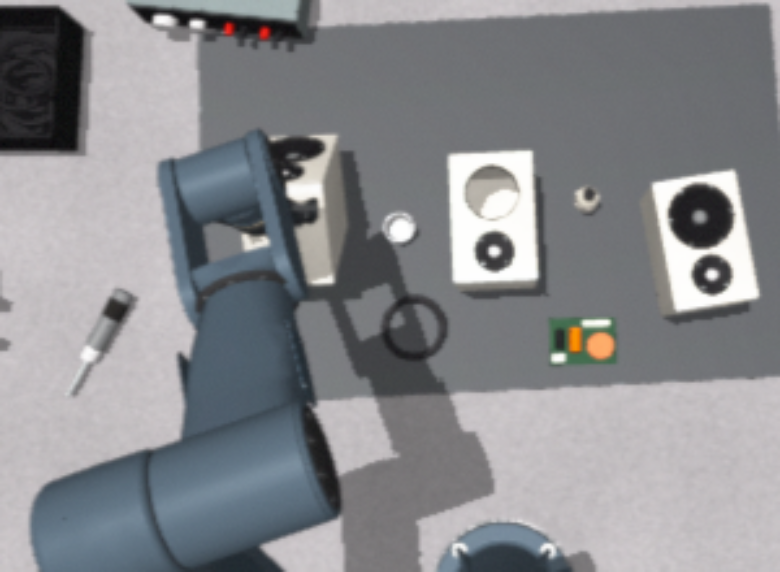

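View pics/w7.png

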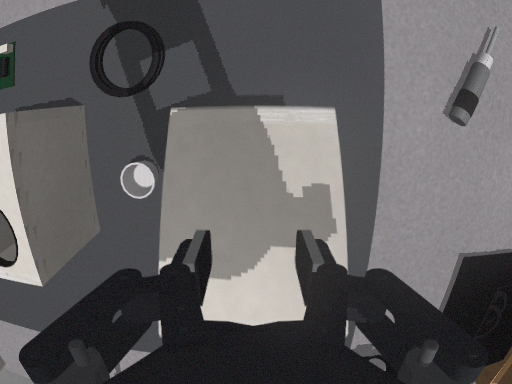

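Request:
{"name": "move_arm", "arguments": {
  "deltas": [45,-0.2,-5,0,0,0,0,45,0,0,0,0,0,0,45,0,0,0,0,0,0,45,0,0,0,0,0,0,45,0,0,0,0,0,0]
}}

```text
t: 6.0
tcp_pos: [0.5244, 0.2994, 0.2199]
tool_rot: [-0.51, 0.489, 0.51, 0.489]
force: [0.2, -0.2, 0.1]
finger_gap: 0.53
```

```bash
python3 - <<'E'
from h import *
goto([.3552,.2915,.128],182.4)
tilt('top8','L')
snap('wrist','w8')
E
```

```text
t 6.0 tcp [0.5244 0.2994 0.2199] q [ 0.33  0.51  1.5  -0.    1.13 -1.28] F [ 0.16 -0.25  0.05]
shift now-tool mm [ 91.9 169.3  -0.8] shift target-tool [ 91.9 169.3  -0.8] turn [ 0.01 -0.   -0.01]
top8 811 671 slope deg u 0.03 v -0.09 u range -0.001 0.148 z 0.178 0.187 v -0.057 0.059
```

View pics/w8.png

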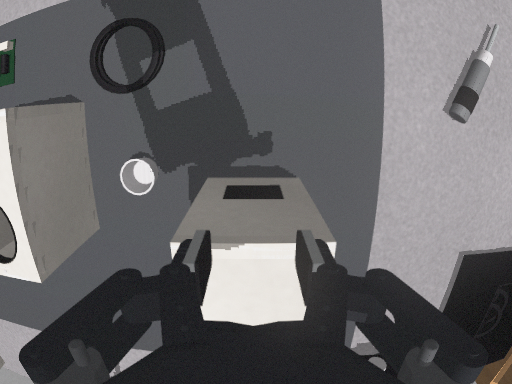

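```bash
python3 - <<'E'
from h import *
goto([.375,-.299,.355],189.4)
E
```

```text
t 6.1 tcp [0.5244 0.2994 0.2199] q [ 0.33  0.51  1.5  -0.    1.13 -1.28] F [-0.13  0.25  0.91]
shift now-tool mm [-135.   174.4 -591.6] shift target-tool [-135.1  245.1 -566. ] turn [-7. -0. -0.]
```

Request:
{"name": "move_arm", "arguments": {
  "deltas": [45,-45,0,0,0,0,0,45,-45,0,0,0,0,0,45,-45,0,0,0,0,0,45,0,0,0,-7,0,0,45,0,17.5,-40.4,0,0,0,45,0,17.5,-40.4,0,0,0,45,0,17.5,-40.4,0,0,0,45,0,17.5,-40.4,0,0,0,45,0,17.5,-40.4,0,0,0,45,0,17.5,-40.4,0,0,0]
}}

```text
t: 7.1
tcp_pos: [0.4597, 0.0417, 0.3551]
tool_rot: [0.54, -0.457, -0.539, -0.457]
force: [-0.1, -0.6, 0.5]
finger_gap: 0.525
```

Request:
{"name": "move_arm", "arguments": {
  "deltas": [45,0,17.5,-40.4,0,0,0,45,0,17.5,-40.4,0,0,0,45,0,17.5,-40.4,0,0,0,45,0,17.5,-40.4,0,0,0,45,0,17.5,-40.4,0,0,0,45,0,17.5,-40.4,0,0,0,45,0,17.5,-40.4,0,0,0,45,0,17.5,-40.4,0,0,0,45,0,0,0,0,0,0]
}}

```text
t: 8.0
tcp_pos: [0.3742, -0.3038, 0.355]
tool_rot: [0.539, -0.46, -0.537, -0.458]
force: [0.9, 0.4, 0.2]
finger_gap: 0.523
```

```bash
python3 - <<'E'
from h import *
goto([.380,-.298,.127],189.4)
s=snap('wrist','w9')
tilt('top9','L');tilt('top9','R')
s=dict(np.load('pics/top9.npz')); W=cloud(s); z=W[...,2]
m=((z>0.143)&(z<0.166)&(W[...,0]>0.3)&(W[...,1]<-.15)&(W[...,1]>-.4))
r=cv2.minAreaRect((W[m][:,:2]*1000).astype(np.float32)); print(r, cv2.boxPoints(r).round().tolist())
E
```

```text
t 8.0 tcp [ 0.3742 -0.3038  0.355 ] q [-0.91  0.19  1.61 -0.    1.34 -2.64] F [0.93 0.43 0.24]
shift now-tool mm [227.9  -6.7   5.6] shift target-tool [228.   -6.7   4.8] turn [-0.34 -0.19 -0.02]
top9 1318 1093 slope deg u -0.03 v -0.13 u range -0.003 0.148 z 0.178 0.187 v -0.057 0.056
top9 841 705 slope deg u -0.09 v 0.11 u range -0.181 -0.0 z 0.148 0.157 v -0.058 0.057
((752.2813110351562, -301.77398681640625), (152.66017150878906, 693.96435546875), 83.94011688232422) [[399.0, -341.0], [1089.0, -414.0], [1105.0, -263.0], [415.0, -189.0]]
```

View pics/w9.png

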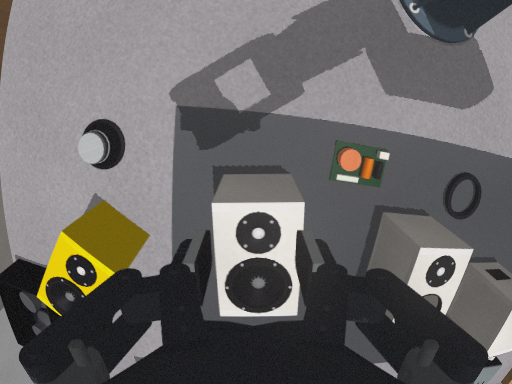

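View pics/top9.png

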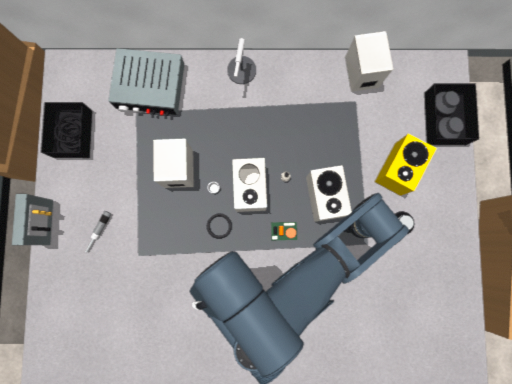

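Request:
{"name": "move_arm", "arguments": {
  "deltas": [45,46,0,1,-0.3,0,0,45,46,0,1,0,0,0,45,46,0,1,0,0,0,45,46,0,1,0,0,0,45,44,0,1,0,0,0,45,0,-8,0,0,0,0,45,0,-8,0,0,0,0,45,0,-7,0,0,0,0,45,0,-6,0,0,0,0,45,0,0,0,0,0,0]
}}

```text
t: 9.15
tcp_pos: [0.4049, -0.2896, 0.129]
tool_rot: [0.543, -0.456, -0.539, -0.455]
force: [0.1, -0.3, -0.3]
finger_gap: 0.525
```

```bash
python3 - <<'E'
from h import *
goto([.4086,-.2934,.127],189.4)
E
```

```text
t 9.15 tcp [ 0.4049 -0.2896  0.129 ] q [-0.85  0.52  1.85  0.    0.77 -2.59] F [ 0.09 -0.26 -0.3 ]
shift now-tool mm [ 2.  -3.  -4.3] shift target-tool [ 2.  -3.  -4.3] turn [ 0.38 -0.26  0.17]
```

Request:
{"name": "move_arm", "arguments": {
  "deltas": [45,2,0,-4,0.3,0,0,45,0,-3,0,0,0,0,45,0,-2,0,0,0,0,45,0,0,0,0,0,0]
}}

```text
t: 9.55
tcp_pos: [0.4076, -0.2925, 0.1252]
tool_rot: [-0.539, 0.458, 0.54, 0.456]
force: [-4.0, -2.2, 2.7]
finger_gap: 0.528
```

```bash
python3 - <<'E'
from h import *
goto([.4086,-.2934,.127],189.4)
snap('wrist','w10')
E
```

```text
t 9.55 tcp [ 0.4076 -0.2925  0.1252] q [-0.84  0.53  1.84 -0.    0.78 -2.58] F [-3.97 -2.19  2.71]
shift now-tool mm [-1.8 -0.8 -1.1] shift target-tool [-1.8 -0.8 -1.1] turn [ 0.06 -0.02 -0.12]
```

View pics/w10.png

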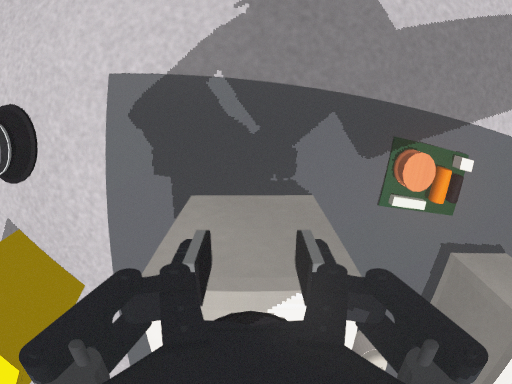

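Fingers are centred on the top end and touching (about 4.5 N). I'll run the same arc.

Request:
{"name": "move_arm", "arguments": {
  "deltas": [45,-4.6,-4,0,0,0,0,45,-4.6,-3.5,0,0,0,0,45,-4.5,-3.7,0,0,0,0,45,-4.4,-3.7,0,0,0,0,45,-8.5,-7.8,0,0,0,0,45,0,0,0,0,0,0]
}}

```text
t: 10.2
tcp_pos: [0.4301, -0.2878, 0.1519]
tool_rot: [-0.539, 0.457, 0.54, 0.457]
force: [-6.3, -0.6, 1.3]
finger_gap: 0.529
```

```bash
python3 - <<'E'
from h import *
goto([.4086,-.2934,.127],189.4)
tilt('top11','R')
E
```

```text
t 10.2 tcp [ 0.4301 -0.2878  0.1519] q [-0.81  0.5   1.78 -0.    0.87 -2.54] F [-6.3  -0.65  1.33]
shift now-tool mm [25. 22. -2.] shift target-tool [24.9 22.1 -2. ] turn [ 0.04  0.07 -0.13]
top11 521 439 slope deg u -9.63 v 0.19 u range -0.15 0.023 z 0.147 0.182 v -0.057 0.057
```

Request:
{"name": "move_arm", "arguments": {
  "deltas": [45,-8,-8.2,0,0,0,0,45,-7.7,-8.7,0,0,0,0,45,-7.1,-9.1,0,0,0,0,45,-6.7,-9.4,0,0,0,0,45,-6.1,-9.7,0,0,0,0,45,-5.7,-10.1,0,0,0,0,45,0,0,0,0,0,0]
}}

```text
t: 10.95
tcp_pos: [0.4873, -0.2793, 0.1938]
tool_rot: [0.541, -0.457, -0.538, -0.458]
force: [-3.4, 0.7, 3.3]
finger_gap: 0.526
```

```bash
python3 - <<'E'
from h import *
goto([.4086,-.2934,.127],189.4)
tilt('top12','R')
E
```

```text
t 10.95 tcp [ 0.4873 -0.2793  0.1938] q [-0.72  0.49  1.63  0.    1.02 -2.46] F [-3.42  0.68  3.34]
shift now-tool mm [66.6 80.2 -0.9] shift target-tool [66.8 80.  -1.1] turn [ 0.04 -0.09  0.16]
top12 372 314 slope deg u -27.76 v 0.68 u range -0.089 0.069 z 0.131 0.219 v -0.057 0.057
```

Request:
{"name": "move_arm", "arguments": {
  "deltas": [45,-5.1,-10.3,0,0,0,0,45,-4.5,-10.6,0,0,0,0,45,-4,-10.8,0,0,0,0,45,-3.5,-11,0,0,0,0,45,-2.8,-11.2,0,0,0,0,45,-1.1,-5.6,0,0,0,0,45,-1.1,-5.6,0,0,0,0,45,0,0,0,0,0,0]
}}

```text
t: 11.8
tcp_pos: [0.5504, -0.2682, 0.2146]
tool_rot: [0.539, -0.457, -0.539, -0.457]
force: [0.2, 0.5, 0.0]
finger_gap: 0.529
```

Request:
{"name": "move_arm", "arguments": {
  "deltas": [45,-0.9,-5.7,0,0,0,0,45,-0.8,-5.7,0,0,0,0,45,-0.6,-5.7,0,0,0,0,45,-0.5,-5.7,0,0,0,0,45,-0.2,-5,0,0,0,0,45,0,0,0,0,0,0,45,0,0,0,0,0,0,45,0,0,0,0,0,0,45,0,0,0,0,0,0]
}}

```text
t: 12.7
tcp_pos: [0.5768, -0.264, 0.2179]
tool_rot: [-0.539, 0.457, 0.539, 0.457]
force: [-0.1, -0.2, -0.7]
finger_gap: 0.527
```

```bash
python3 - <<'E'
from h import *
goto([.4086,-.2934,.127],189.4)
tilt('top13','R')
snap('wrist','w13')
E
```

```text
t 12.7 tcp [ 0.5768 -0.264   0.2179] q [-0.61  0.55  1.42 -0.    1.17 -2.34] F [-0.08 -0.22 -0.74]
shift now-tool mm [ 90.9 170.7  -1.6] shift target-tool [ 90.9 170.7  -1.5] turn [-0.01  0.01 -0.02]
top13 832 679 slope deg u -3.51 v 0.4 u range 0.013 0.16 z 0.179 0.194 v -0.057 0.057
```

View pics/w13.png

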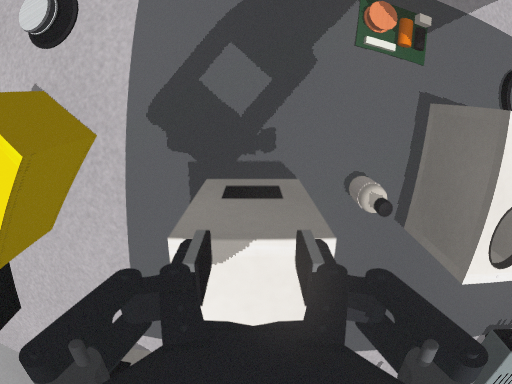

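The cabinet was still rocking slightly (3.5°) in that frame, so I lift clear, let it settle and recheck everything.

Request:
{"name": "move_arm", "arguments": {
  "deltas": [45,-30,0,0,0,0,0,45,-40,0,0,0,0,0,45,-40,20,0,0,0,0,45,0,45,0,0,0,0,45,0,45,0,0,0,0,45,0,40,0,0,0,0,45,0,0,0,0,0,0,45,0,0,0,0,0,0,45,0,0,0,0,0,0,45,0,0,0,0,0,0]
}}

```text
t: 13.8
tcp_pos: [0.4302, -0.2885, 0.3279]
tool_rot: [0.54, -0.457, -0.539, -0.457]
force: [-0.4, 0.7, -0.6]
finger_gap: 0.524
```

```bash
python3 - <<'E'
from h import *
goto([.4086,-.2934,.127],189.4)
tilt('top14','R');tilt('top14','L');tilt('top15','R')
def low(n):
    s=dict(np.load(f'pics/{n}.npz')); W=cloud(s); z=W[...,2]
    m=((z>0.008)&(z<0.135)&(W[...,0]>0.3)&(W[...,0]<0.75)&(abs(W[...,1])<0.65)).astype(np.uint8)
    k,l,st,c=cv2.connectedComponentsWithStats(m)
    for i in range(1,k):
        if 40<st[i,4]<320: p=W[l==i]; print(n,np.round(c[i]),p.min(0).round(3),p.max(0).round(3))
    m=((z>0.143)&(z<0.166)&(W[...,0]>0.4)&(abs(W[...,1])<.1)&(W[...,0]<.7))
    r=cv2.minAreaRect((W[m][:,:2]*1000).astype(np.float32)); print(n,'C',r)
low('top0');low('top14')
E
```

```text
t 13.8 tcp [ 0.4302 -0.2885  0.3279] q [-0.81  0.27  1.57  0.    1.3  -2.54] F [-0.4   0.75 -0.62]
shift now-tool mm [200.8  22.2  -1.2] shift target-tool [200.9  22.1  -1.3] turn [ 0.06 -0.01  0.03]
top14 1296 1062 slope deg u -0.06 v 0.26 u range -0.001 0.15 z 0.178 0.187 v -0.058 0.057
top14 1317 1092 slope deg u -0.04 v -0.24 u range -0.003 0.149 z 0.178 0.187 v -0.057 0.056
top15 1296 1079 slope deg u 0.02 v -0.03 u range -0.001 0.15 z 0.178 0.187 v -0.057 0.057
top0 [248. 174.] [ 0.559 -0.017  0.008] [0.62  0.059 0.103]
top0 [285. 176.] [ 0.568 -0.144  0.008] [ 0.609 -0.105  0.093]
top0 [315. 200.] [ 0.407 -0.37   0.008] [ 0.588 -0.203  0.134]
top0 [188. 211.] [0.361 0.233 0.008] [0.567 0.347 0.135]
top0 [212. 187.] [0.515 0.139 0.008] [0.56  0.183 0.044]
top0 [251. 209.] [ 0.447 -0.049  0.008] [0.457 0.07  0.135]
top0 [ 99. 226.] [0.3   0.563 0.009] [0.445 0.648 0.037]
top0 [402. 222.] [ 0.367 -0.612  0.008] [ 0.453 -0.537  0.058]
top0 [218. 225.] [0.343 0.088 0.008] [0.444 0.186 0.03 ]
top0 [285. 230.] [ 0.345 -0.166  0.008] [ 0.411 -0.072  0.033]
top0 C ((540.0361328125, 17.978111267089844), (180.7796173095703, 114.8612060546875), 2.9041314125061035)
top14 [248. 174.] [ 0.559 -0.017  0.008] [0.62  0.059 0.11 ]
top14 [285. 176.] [ 0.567 -0.144  0.008] [ 0.605 -0.105  0.094]
top14 [212. 187.] [0.52  0.138 0.008] [0.561 0.182 0.043]
top14 [250. 209.] [ 0.445 -0.049  0.008] [0.454 0.07  0.134]
top14 [ 99. 226.] [0.3   0.563 0.009] [0.445 0.648 0.043]
top14 [218. 225.] [0.339 0.091 0.008] [0.448 0.186 0.029]
top14 [402. 223.] [ 0.371 -0.621  0.008] [ 0.445 -0.54   0.058]
top14 [285. 231.] [ 0.333 -0.162  0.008] [ 0.407 -0.069  0.037]
top14 C ((540.069091796875, 18.057422637939453), (181.19923400878906, 114.85392761230469), 2.969301223754883)
```

View pics/top15.png

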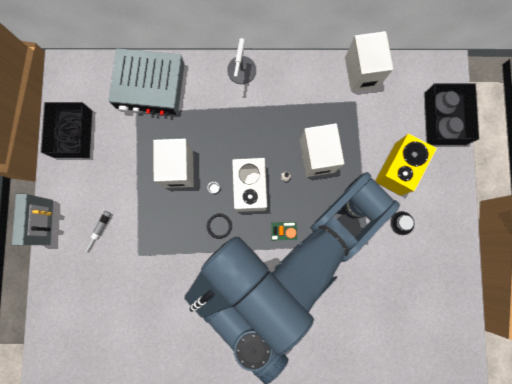

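The picture shows both finished cabinets standing, at (173,160) and (322,150). The middle one still lies at (249,185), everything else is in place and the arm is clear.

```bash
python3 -c "
from h import *
print(job.sign_off())"
```

```text
the job is handed in; nothing more can be done
None
```

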